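# Nest the steel oil measures

### The job

The sampling is done: put the three steel measuring cups away as a nested set, the medium one inside the largest and the smallest inside the medium one, each standing upright on the floor of the next. Leave the largest cup standing where it is, and do not disturb the white plastic measuring cup, which is not part of the set.

Things in the scene. Friction and masses are not known exactly. Their poses are not given: they have to be found in the camera images.
- large_mid (a point): The largest steel measuring cup (400 g); black grip, stays in place: round cup, 130 mm outer diameter, 80 mm tall, wall 3, floor 5, open on top. An upright bar handle, 10 (x) by 12 mm (y), rises from its wall to 150 mm above the underside, centred 64 mm from the cup's axis along +x; grip its top 50 mm. This point: on the cup's axis, 75 mm above the underside; z up.
- medium_mid (a point): The medium steel measuring cup (220 g); black grip: round cup, 88 mm outer diameter, 65 mm tall, wall 3, floor 5, open on top. An upright bar handle, 10 (x) by 12 mm (y), rises from its wall to 150 mm above the underside, centred 43 mm from the cup's axis along +x; grip its top 50 mm. This point: on the cup's axis, 75 mm above the underside; z up.
- small_mid (a point): The smallest steel measuring cup (120 g); black grip: round cup, 50 mm outer diameter, 50 mm tall, wall 3, floor 5, open on top. An upright bar handle, 10 (x) by 12 mm (y), rises from its wall to 150 mm above the underside, centred 24 mm from the cup's axis along +x; grip its top 50 mm. This point: on the cup's axis, 75 mm above the underside; z up.
- plastic_mid (a point): The white plastic measuring cup, all white, not part of the set and not to be moved: round cup, 88 mm outer diameter, 65 mm tall, wall 3, floor 5, open on top. An upright bar handle, 10 (x) by 12 mm (y), rises from its wall to 150 mm above the underside, centred 43 mm from the cup's axis along +x; grip its top 50 mm. This point: on the cup's axis, 75 mm above the underside; z up.

How it is judged:
By the outcome, as a careful person would: the job done as asked, in the order asked, and still so for the second after the job is handed in, with the robot touching nothing.
It also fails if it takes over 66 s, if anything falls off the work surface, if the arm or the gripper's body presses on something with over 40 N, if the wrist force passes 120 N, or if a joint passes its speed limit or range.

### The arm

A 6-joint arm with a two-finger parallel gripper is mounted at the origin on the work surface. World frame = base frame: x ahead of the robot, y to its left, z up, the work surface at z = 0. Lengths are in m, angles in rad, forces in N, time in s.
With the tool pointing down it reaches from about 0.25 to 0.775 m from the base axis. Payload 4 kg.
Tool frame: the origin (TCP) lies at the very end of the fingers, on their centre line; the grasp point (between the pads) lies 19 mm behind it; z points along the fingers, y is the line along which they close (so a half turn about z gives the same grasp; the last joint's range is limited). The gripper opens to 94 mm and grips with 3 to 60 N. Pads are 16 mm wide; open, the fingers measure 119 mm over their backs; the gripper's body (75 mm by 177 mm) begins 78 mm behind the grasp point.
Start: joints at [1.216, 0.087, 1.371, -0, 1.684, -0.103], TCP at [0.137, 0.533, 0.206] pointing down, gripper open.
Joint ranges: [-3.1, 3.1], [-0.76, 2.03], [0.27, 2.55], [-1.08, 4.22], [0.17, 2.65], [-2.57, 2.57]. Speed limits (rad/s): [2.79, 2.79, 3.14, 3.14, 3.14, 3.14].

### API

Orientations are given as [roll, pitch, yaw] about the fixed x, y, z axes, in that order (R = Rz(yaw) Ry(pitch) Rx(roll)).
In Python, from bench import robot, vision gives the robot as it stands.
- The arm moves only by the shell command python3 -m crank 'ROWS'. ROWS is JSON, a list of rows, each a list of 3 entries, a list of its own where there are three numbers: the closure, from 0 (fully open) to 1 (shut), then the shift along the tool's x, y, z in m, then the turn, a rotation vector about the tool's x, y, z in degrees. A call has 1 to 8 rows; each row shifts and turns the commanded pose from where the row before left it, along the tool's axes as they then stand; what a row does not reach is not made up. A row lasts 1/10 s, in which the tool goes at most 50 mm and 8.59 degrees, less where a joint would pass 70% of its speed; a pose out of reach is approached as far as the arm can. A call with a gripper value outside its range is refused whole. The fingers move at their own pace and stop on an object; the grip force is fixed at half the most. Time passes only in rows, so rows that do not move let the fingers close. It gives the time, the measured TCP pose, the force, the opening and the grip force at its end, in the units of the state.
- robot.get_obs(): the state, without advancing time (a new reading comes with each control period).
- vision.snapshot(name): name is "scene" or "top" or "wrist"; returns a dict with "color" (480x640x3 uint8, red, green, blue), "z_map" (480x640 float32, m along the optical axis (not along the pixel's ray), 0 where there is no reading), "fx", "fy", "cx", "cy" (pixels), "dist" ([k1, k2, p1, p2, k3] as OpenCV has them; the pictures are not rectified), "R" (3x3) and "t" (3): a world point X has camera coordinates R X + t. Camera axes: x right, y down, z forward; pixel columns grow to the right and rows downward; lengths in m; the calibration is good to about 2 mm. A picture is of the moment at which its call begins.
- robot.close_job(): hands the job in; it is judged then, once.
The state is a dict: "time": time; "joint_positions": joint angles; "qvel": joint speeds; "joint_torque": joint torques, N m; "tool_pos": TCP position; "ee_rot": TCP orientation; "wrist_force": force on the tool from outside, world axes, zero at the start; "wrist_torque": the same for the moment, N m; "width": finger opening in m; "finger_force": force on a finger pad.
Only numpy, scipy, OpenCV 4.12 (cv2) and the standard library are available. Lean on these libraries where they do the work, as an engineer would, in place of code of your own. Each camera call takes 0.05 s, during which the arm holds its last target. There are 200 camera calls.

## Working session

There is one attempt and no reset: what is moved stays moved. The work goes in short steps, Python scripts to look and compute and a shell command to move; the robot and the scene stay as the last step left them, time stands still between calls to the robot, and variables do not carry over. Pictures are saved under pics/ and viewed, at most 10 in all, crops included, and the job is handed in when it is done.

```bash
ls; mkdir -p pics
python3 - <<'E'
from bench import robot, vision
import cv2,numpy as np
for n in ("scene","top"):
    s=vision.snapshot(n); cv2.imwrite(f"pics/{n}0.png",s["color"][:,:,::-1])
    print(n,s["fx"],s["fy"],s["cx"],s["cy"],s["dist"],np.round(s["R"],3).tolist(),s["t"],-s["R"].T@s["t"])
o=robot.get_obs();print(o)
E
```

```text
pics
scene 474.49738887839686 474.49738887839686 324.3182683684944 235.63916843497688 [-0.02316012  0.          0.          0.          0.        ] [[0.322, 0.947, -0.007], [0.799, -0.276, -0.533], [-0.507, 0.166, -0.846]] [-0.19085605 -0.37438735  1.14562957] [ 0.94156007 -0.11332459  0.76790704]
top 609.7024973968597 609.7024973968597 316.18683537282993 241.62545657859445 [-0.10763217  0.          0.          0.          0.        ] [[-0.027, -1.0, -0.011], [-0.99, 0.028, -0.135], [0.135, 0.007, -0.991]] [0.03275233 0.57996533 1.00620204] [0.43957163 0.00931782 1.07543712]
{'time': 0.1, 'joint_positions': array([ 1.21590545e+00,  8.78841724e-02,  1.37210100e+00,  1.12641308e-05,
        1.68361070e+00, -1.03146244e-01]), 'qvel': array([ 0.00183161, -0.0015701 , -0.00434752, -0.00183603, -0.00058128,
        0.00038452]), 'joint_torque': array([ 2.32820414e-03, -3.41252518e+01, -3.03301477e+01,  7.19935074e-02,
        3.04546428e-02, -9.13406097e-05]), 'tool_pos': array([0.13685245, 0.53218618, 0.20442063]), 'ee_rot': array([-3.13960124e+00, -2.17392976e-04,  2.88984906e+00]), 'wrist_force': array([-0.50008457,  0.1889631 ,  0.84264881]), 'wrist_torque': array([ 0.06329045, -0.00079362,  0.0004469 ]), 'finger_force': 0.0, 'width': 0.0940889053492001}
```

View pics/scene0.png

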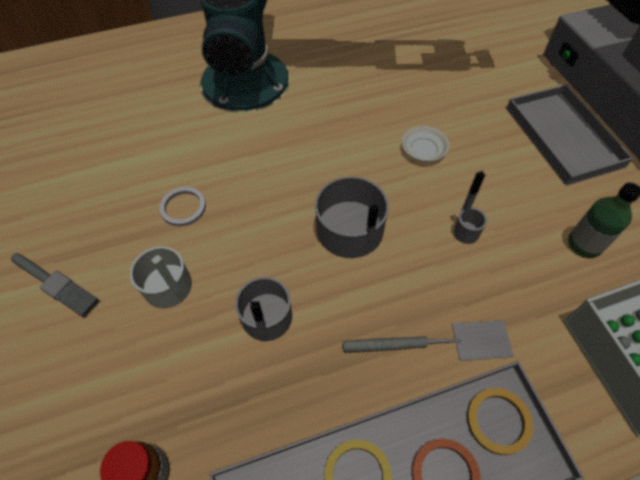

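View pics/top0.png

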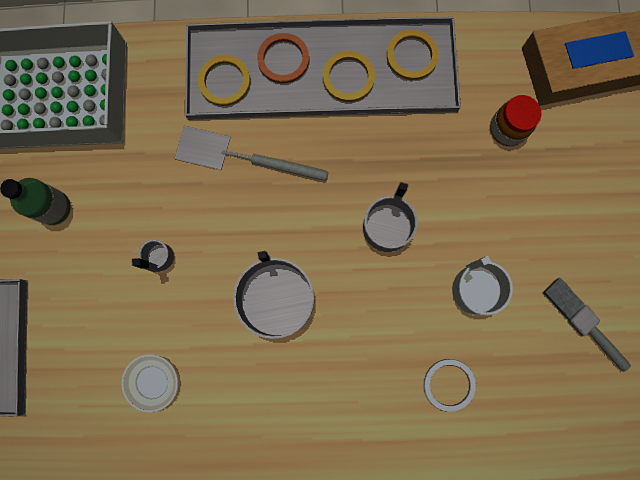

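The scene view shows the large cup at about (350,217), medium (265,308), small (469,225) and white cup (161,277). In the top view they are at (274,299), (390,222), (155,256) and (483,288). The black grips in the top view are at (264,257), (402,190) and (140,264).

```bash
cat > h.py <<'E'
import cv2,numpy as np
from scipy.optimize import least_squares
def cam(s): return np.array([[s["fx"],0,s["cx"]],[0,s["fy"],s["cy"]],[0,0,1]]),np.array(s["dist"])
def rays(s,uv):
    K,d=cam(s); n=cv2.undistortPoints(np.float64(uv).reshape(-1,1,2),K,d)[:,0]
    return np.c_[n,np.ones(len(n))]
def cloud(s):
    h,w=s["z_map"].shape; uv=np.stack(np.meshgrid(np.arange(w),np.arange(h)),-1).reshape(-1,2)
    P=(rays(s,uv)*s["z_map"].reshape(-1,1)-s["t"])@s["R"]
    P[s["z_map"].ravel()==0]=np.nan
    return P.reshape(h,w,3)
def circ(p):
    r=least_squares(lambda q:np.hypot(*(p-q[:2]).T)-q[2],[*p.mean(0),.04],loss="soft_l1",f_scale=.002)
    return r.x
def onplane(s,uv,z):
    C=-s["R"].T@s["t"]; d=rays(s,uv)@s["R"]; return C+d*((z-C[2])/d[:,2])[:,None]
def tri(s1,u1,s2,u2):
    C1,C2=[-s["R"].T@s["t"] for s in(s1,s2)]; d1=(rays(s1,[u1])@s1["R"])[0]; d2=(rays(s2,[u2])@s2["R"])[0]
    k=np.linalg.lstsq(np.c_[d1,-d2],C2-C1,rcond=None)[0]
    a,b=C1+k[0]*d1,C2+k[1]*d2; return (a+b)/2,np.linalg.norm(a-b)
E
python3 - <<'E'
from h import *
from bench import vision
S={n:vision.snapshot(n) for n in("scene","top")}
G={}
for n,s in S.items():
    P=cloud(s); k=s["color"].max(2)
    seeds=dict(large=(274,299),medium=(390,222),small=(155,256),plastic=(483,288)) if n=="top" else dict(large=(350,217),medium=(265,308),small=(469,225),plastic=(161,277))
    print(n,"table z",np.nanmedian(P[...,2]))
    for m,(u,v) in seeds.items():
        H={"large":.08,"medium":.065,"small":.05,"plastic":.065}[m];r={"large":.065,"medium":.044,"small":.025,"plastic":.044}[m]
        w=85 if m=="large" else 70
        uu,vv=np.meshgrid(np.arange(640),np.arange(480)); near=(abs(uu-u)<w)&(abs(vv-v)<w)
        z=P[...,2]
        rim=near&(abs(z-H)<.006)
        p=P[rim]; c0=onplane(s,[(u,v)],H)[0,:2] 
        p=p[np.hypot(*(p[:,:2]-c0).T)<r+.02]
        q=circ(p[:,:2]); z9=np.percentile(p[:,2],95)
        top=near&(z>.10)&(z<.17)&(np.hypot(P[...,0]-q[0],P[...,1]-q[1])<r+.04)
        t=P[top]; 
        if len(t): tt=t[t[:,2]>.135]; g=tt.mean(0) if len(tt) else t.mean(0)
        else: g=np.full(3,np.nan);
        print(m,len(p),"rim",q.round(4),round(z9,4),"handle",len(t),g.round(4),"ztop",np.round(t[:,2].max() if len(t) else 0,4),"off",round(np.hypot(*(g[:2]-q[:2])),4),"yaw",np.degrees(np.arctan2(g[1]-q[1],g[0]-q[0])).round(1))
        b=near&(k<28); lab=cv2.connectedComponentsWithStats(b.astype(np.uint8))
        i=[(a[4],*c.round(1)) for a,c in zip(lab[2][1:],lab[3][1:]) if a[4]>15]; print("   dark",i)
E
```

```text
scene table z 0.001742644056788528
large 505 rim [0.4851 0.0884 0.0635] 0.0833 handle 220 [0.5488 0.0985 0.1464] ztop 0.1527 off 0.0644 yaw 9.1
   dark [(np.int32(186), np.float64(372.7), np.float64(215.2))]
medium 541 rim [ 0.6075 -0.1099  0.0428] 0.0681 handle 217 [ 0.6495 -0.1221  0.1471] ztop 0.1538 off 0.0437 yaw -16.2
   dark [(np.int32(145), np.float64(256.6), np.float64(311.6))]
small 258 rim [0.5656 0.2953 0.023 ] 0.0536 handle 231 [0.542  0.2925 0.1465] ztop 0.1545 off 0.0237 yaw -173.2
   dark [(np.int32(144), np.float64(476.3), np.float64(183.5))]
plastic 533 rim [ 0.4919 -0.2635  0.0427] 0.0677 handle 233 [ 0.5308 -0.2435  0.1466] ztop 0.1554 off 0.0438 yaw 27.2
   dark []
top table z 0.0013315785320627965
large 640 rim [0.485  0.0886 0.0637] 0.0834 handle 102 [0.5479 0.0988 0.1492] ztop 0.1549 off 0.0637 yaw 9.2
   dark [(np.int32(46), np.float64(264.7), np.float64(258.1)), (np.int32(26), np.float64(240.5), np.float64(282.3)), (np.int32(36), np.float64(239.2), np.float64(309.0)), (np.int32(20), np.float64(257.0), np.float64(330.0))]
medium 424 rim [ 0.6075 -0.1091  0.0422] 0.0686 handle 129 [ 0.6481 -0.1204  0.1488] ztop 0.1547 off 0.0422 yaw -15.6
   dark [(np.int32(95), np.float64(401.0), np.float64(190.1))]
small 210 rim [0.5662 0.296  0.0241] 0.0536 handle 143 [0.5422 0.2941 0.1481] ztop 0.1545 off 0.0241 yaw -175.6
   dark [(np.int32(125), np.float64(140.8), np.float64(263.0))]
plastic 413 rim [ 0.492  -0.2628  0.0424] 0.0684 handle 124 [ 0.5293 -0.2413  0.1489] ztop 0.1567 off 0.043 yaw 30.0
   dark [(np.int32(20), np.float64(546.8), np.float64(294.0))]
```

Both views agree to about 1 mm, and the rim radii, heights and handle offsets match the given sizes. I'll grip each handle radially, so the tool y axis runs along the handle's direction. The medium's handle goes to about -60° in the large cup, clear of the large's handle at 9°. First I turn the tool about 92°.

```bash
cat > go.py <<'E'
import sys,numpy as np
from bench import robot
from scipy.spatial.transform import Rotation as Rn
# go.py x y z yaw : shift in tool axes and turn about tool axes
x,y,z,yaw=map(float,sys.argv[1:5]); o=robot.get_obs(); R=Rn.from_euler("xyz",o["ee_rot"])
G=Rn.from_euler("xyz",[180,0,yaw],degrees=True)
print("shift mm",(R.inv().apply(np.r_[x,y,z]-o["tool_pos"])*1000).round(1),"turn",np.degrees((R.inv()*G).as_rotvec()).round(1),"t",o["time"],"pos",o["tool_pos"].round(4),"w",o["width"],"F",o["wrist_force"].round(1),o["finger_force"])
E
python3 -m crank '[[0.4,[0,0,-10],[0,0,8.5]]]' 2>&1 | tail -3 ; true
```

```text
wrist_force: [-0.5, 1.0, -0.8]
width: 0.0892
finger_force: 0.0
```

I typed -10 as if it were mm, but rows take metres. The row was capped, and it was an upward move. I'll check where the tool ended up.

```bash
python3 -m crank '[[0.4,[0,0,0],[0,0,8.5]],[0.4,[0,0,0],[0,0,8.5]],[0.4,[0,0,0],[0,0,8.5]],[0.4,[0,0,0],[0,0,8.5]],[0.4,[0,0,0],[0,0,8.5]],[0.4,[0,0,0],[0,0,8.5]],[0.4,[0,0,0],[0,0,8.5]],[0.4,[0,0,0],[0,0,8.5]]]'; python3 go.py 0.649 -0.121 0.2 74
```

```text
time: 1.1
tool_pos: [0.137, 0.5325, 0.2551]
ee_rot: [-3.141, 0.001, 1.548]
wrist_force: [-0.6, 0.2, -0.3]
width: 0.0563
finger_force: 0.0
shift mm [-641.9  526.5   55.4] turn [-0.   0.  14.7] t 1.1 pos [0.137  0.5325 0.2551] w 0.056346184194052434 F [-0.6  0.2 -0.3] 0.0
```

```bash
python3 -m crank '[[0.4,[0,0,0],[0,0,7.4]],[0.4,[0,0,0],[0,0,7.3]],[0.4,[-0.014,0.02,0],[0,0,0]],[0.4,[-0.028,0.039,0],[0,0,0]],[0.4,[-0.028,0.039,0],[0,0,0]],[0.4,[-0.028,0.039,0],[0,0,0]],[0.4,[-0.028,0.039,0],[0,0,0]],[0.4,[-0.028,0.039,0],[0,0,0]]]' >/dev/null;python3 -m crank '[[0.4,[-0.028,0.039,0],[0,0,0]],[0.4,[-0.028,0.039,0],[0,0,0]],[0.4,[-0.028,0.039,0],[0,0,0]],[0.4,[-0.028,0.039,0],[0,0,0]],[0.4,[-0.028,0.039,0],[0,0,0]],[0.4,[-0.028,0.039,0],[0,0,0]],[0.4,[-0.028,0.039,0],[0,0,0]],[0.4,[-0.028,0.039,0],[0,0,0]]]'; python3 go.py 0.649 -0.121 0.2 74
```

```text
time: 2.7
tool_pos: [0.5436, 0.0249, 0.2553]
ee_rot: [-3.141, -0.0, 1.298]
wrist_force: [0.8, 1.4, 1.0]
width: 0.0566
finger_force: 0.0
shift mm [-112.1  140.9   55.3] turn [-0.  -0.   0.4] t 2.7 pos [0.5436 0.0249 0.2553] w 0.056593317209465095 F [0.8 1.4 1. ] 0.0
```

```bash
python3 -m crank '[[0.4,[-0.028,0.036,0],[0,0,0]],[0.4,[-0.028,0.036,0],[0,0,0]],[0.4,[-0.028,0.036,0.02],[0,0,0.4]],[0.4,[-0.026,0.031,0.035],[0,0,0]],[0.4,[0,0,0],[0,0,0]],[0.4,[0,0,0],[0,0,0]]]' >/dev/null; python3 go.py 0.649 -0.121 0.111 74
python3 - <<'E'
from bench import vision; import cv2
s=vision.snapshot("wrist"); cv2.imwrite("pics/w1.png",s["color"][:,:,::-1])
E
```

```text
shift mm [-4.7  6.5 89.4] turn [-0.3 -0.  -0.1] t 3.3 pos [ 0.6445 -0.1149  0.2004] w 0.056334289558649484 F [0.5 0.3 0.5] 0.0
```

View pics/w1.png

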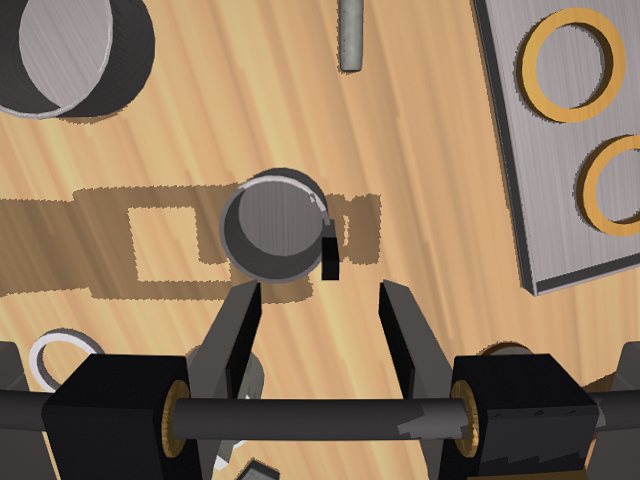

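The wrist view shows the black handle at (330,250), laterally between the fingertips at (260,285) and (380,285). The wrist yaw is aligned with it. I'll correct the offset, descend and grip.

```bash
python3 -m crank '[[0.4,[-0.005,0.006,0],[0,0,0]],[0.4,[0,0,0.03],[0,0,0]],[0.4,[0,0,0.03],[0,0,0]],[0.4,[0,0,0.029],[0,0,0]],[0.4,[0,0,0],[0,0,0]]]' >/dev/null; python3 go.py 0.649 -0.121 0.111 74; python3 -m crank '[[1,[0,0,0],[0,0,0]],[1,[0,0,0],[0,0,0]],[1,[0,0,0],[0,0,0]],[1,[0,0,0],[0,0,0]],[1,[0,0,0],[0,0,0]],[1,[0,0,0],[0,0,0]]]'; python3 go.py 0.649 -0.121 0.111 74
```

```text
shift mm [-1.   2.  -0.5] turn [-0.4  0.   0.1] t 3.85 pos [ 0.6473 -0.1195  0.1105] w 0.05660491616506509 F [-0.9 -0.3 -0.4] 0.0
time: 4.45
tool_pos: [0.6498, -0.1212, 0.1141]
ee_rot: [3.141, -0.0, 1.291]
wrist_force: [0.9, 0.4, -0.5]
width: 0.0118
finger_force: 0.1
shift mm [-0.  -0.8  3.1] turn [ 0. -0. -0.] t 4.45 pos [ 0.6498 -0.1212  0.1141] w 0.011769864906716054 F [ 0.9  0.4 -0.5] 0.1377407368272543
```

```bash
python3 -m crank '[[1,[0,0,0],[0,0,0]],[1,[0,0,0],[0,0,0]],[1,[0,0,0],[0,0,0]]]'; python3 -m crank '[[1,[0,0,-0.01],[0,0,0]],[1,[0,0,-0.025],[0,0,0]],[1,[0,0,-0.03],[0,0,0]],[1,[0,0,-0.03],[0,0,0]],[1,[0,0,-0.025],[0,0,0]],[1,[0,0,0],[0,0,0]]]'
python3 - <<'E'
from bench import vision; import cv2
s=vision.snapshot("scene"); cv2.imwrite("pics/s2.png",s["color"][:,:,::-1])
E
```

```text
time: 4.75
tool_pos: [0.6495, -0.1211, 0.1141]
ee_rot: [-3.141, -0.0, 1.291]
wrist_force: [-1.3, 0.3, 3.1]
width: 0.01
finger_force: 30.0
time: 5.35
tool_pos: [0.6517, -0.1217, 0.2392]
ee_rot: [3.132, -0.0, 1.291]
wrist_force: [0.1, 0.5, -1.6]
width: 0.0099
finger_force: 30.0
```

View pics/s2.png

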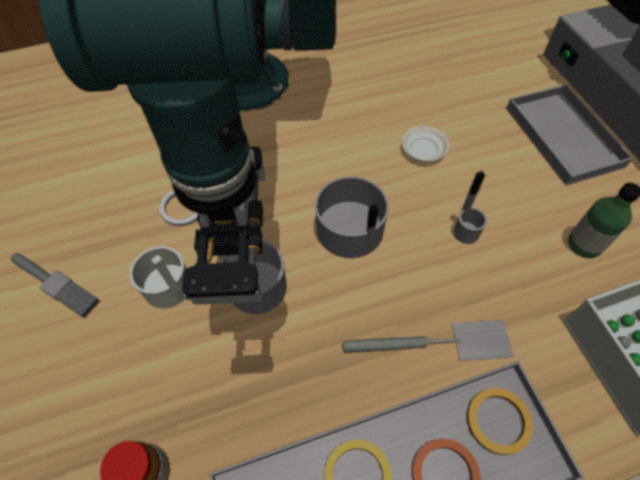

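The gripper holds the medium cup by its handle at about (232,270), and the cup hangs level. I'll lift it higher so it clears the 150 mm handles, turn it by 44°, then go over the large cup.

```bash
python3 -m crank '[[1,[0,0,-0.03],[0,0,0]],[1,[0,0,-0.025],[0,0,0]],[1,[0,0,0],[0,0,7.3]],[1,[0,0,0],[0,0,7.3]],[1,[0,0,0],[0,0,7.3]],[1,[0,0,0],[0,0,7.3]],[1,[0,0,0],[0,0,7.4]],[1,[0,0,0],[0,0,7.4]]]' ; python3 -m crank '[[1,[0,0,0],[0,0,0]]]' >/dev/null; python3 go.py 0.5065 0.0515 0.29 30
```

```text
time: 6.2
tool_pos: [0.6491, -0.121, 0.2853]
ee_rot: [-3.138, 0.004, 0.518]
wrist_force: [0.0, -0.8, -1.7]
width: 0.0099
finger_force: 30.0
shift mm [ -37.3 -220.7   -3.6] turn [-0.2  0.2 -0. ] t 6.3 pos [ 0.6491 -0.121   0.2856] w 0.010002734711414376 F [ 0.1 -0.  -1.8] 30.000352263450623
```

```bash
python3 -m crank '[[1,[-0.003,-0.015,0],[0,0,0]],[1,[-0.005,-0.03,0],[0,0,0]],[1,[-0.006,-0.035,0],[0,0,0]],[1,[-0.006,-0.035,0],[0,0,0]],[1,[-0.006,-0.035,0],[0,0,0]],[1,[-0.005,-0.03,0],[0,0,0]],[1,[-0.004,-0.025,0],[0,0,0]],[1,[-0.002,-0.014,0],[0,0,0]]]' >/dev/null; python3 -m crank '[[1,[0,0,0],[0,0,0]],[1,[0,0,0],[0,0,0]],[1,[0,0,0],[0,0,0]]]' >/dev/null; python3 go.py 0.5065 0.0515 0.118 30
python3 - <<'E'
from bench import vision; import cv2,numpy as np
s=vision.snapshot("scene"); t=vision.snapshot("top")
cv2.imwrite("pics/s3.png",cv2.resize(np.hstack([s["color"],t["color"]])[:,:,::-1],(800,300)))
E
```

```text
shift mm [ -0.7  -3.1 170.2] turn [ 0.   0.  -0.1] t 7.4 pos [0.5088 0.0492 0.2882] w 0.009967870753744229 F [ 0.4 -0.2 -1.5] 29.99952256679535
```

View pics/s3.png

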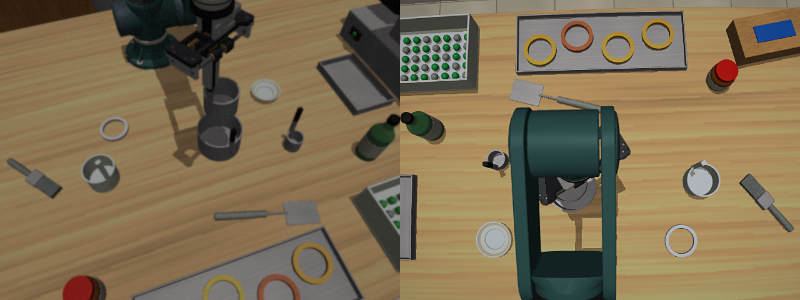

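The cup hangs level above the large one, at about (220,100) left of the montage. I'll correct 3 mm sideways and lower it.

```bash
python3 -m crank '[[1,[0,-0.003,0.02],[0,0,0]],[1,[0,0,0.03],[0,0,0]],[1,[0,0,0.03],[0,0,0]],[1,[0,0,0.03],[0,0,0]],[1,[0,0,0.025],[0,0,0]],[1,[0,0,0.015],[0,0,0]],[1,[0,0,0.005],[0,0,0]],[1,[0,0,0],[0,0,0]]]'; python3 -m crank '[[1,[0,0,0.005],[0,0,0]],[1,[0,0,0],[0,0,0]]]'; python3 go.py 0.5065 0.0515 0.118 30
```

```text
time: 8.3
tool_pos: [0.5068, 0.0525, 0.1336]
ee_rot: [-3.141, 0.0, 0.523]
wrist_force: [0.7, 0.3, -1.6]
width: 0.0097
finger_force: 30.0
time: 8.5
tool_pos: [0.5072, 0.0527, 0.1296]
ee_rot: [3.141, -0.001, 0.523]
wrist_force: [-0.2, -0.7, -1.7]
width: 0.0095
finger_force: 30.0
shift mm [-1.2  0.6 11.6] turn [ 0.  -0.1 -0. ] t 8.5 pos [0.5072 0.0527 0.1296] w 0.009536965455594936 F [-0.2 -0.7 -1.7] 29.999535977840424
```

```bash
python3 -m crank '[[1,[-0.001,0,0.005],[0,0,0]],[1,[0,0,0.003],[0,0,0]],[1,[0,0,0],[0,0,0]],[1,[0,0,0],[0,0,0]]]' | egrep 'pos|wrist'; python3 -m crank '[[1,[0,0,0.002],[0,0,0]],[1,[0,0,0],[0,0,0]]]'| egrep 'pos|wrist'; python3 -m crank '[[1,[0,0,0.002],[0,0,0]],[1,[0,0,0],[0,0,0]]]'| egrep 'pos|wrist'
```

```text
tool_pos: [0.5058, 0.0522, 0.1207]
wrist_force: [0.4, 0.5, -1.7]
tool_pos: [0.5062, 0.0522, 0.1191]
wrist_force: [1.4, -0.2, 0.1]
tool_pos: [0.5063, 0.0522, 0.119]
wrist_force: [-1.4, 0.1, 6.0]
```

The cup has touched the floor: z stopped changing and the force rose to 6 N. I'll release and rise.

```bash
python3 -m crank '[[0.6,[0,0,0],[0,0,0]],[0.6,[0,0,0],[0,0,0]],[0.6,[0,0,0],[0,0,0]],[0.6,[0,0,0],[0,0,0]],[0.6,[0,0,0],[0,0,0]]]'; python3 -m crank '[[0.6,[0,0,-0.02],[0,0,0]],[0.6,[0,0,-0.04],[0,0,0]],[0.6,[0,0,-0.04],[0,0,0]],[0.6,[0,0,-0.03],[0,0,0]],[0.6,[0,0,0],[0,0,-8]],[0.6,[0,0,0],[0,0,-8]],[0.6,[0,0,0],[0,0,-8]],[0.6,[0,0,0],[0,0,-8]]]'; python3 -m crank '[[0.6,[0,0,0],[0,0,-8.2]],[0.6,[0,0,0],[0,0,-8.2]],[0.6,[0,0,0],[0,0,-8.2]],[0.6,[0,0,0],[0,0,-8.2]],[0.4,[0,0,0],[0,0,0]]]'; python3 go.py 0.542 0.293 0.2 95
```

```text
time: 9.8
tool_pos: [0.5057, 0.0522, 0.1165]
ee_rot: [-3.141, 0.0, 0.523]
wrist_force: [-0.7, 0.8, -0.2]
width: 0.0371
finger_force: 0.0
time: 10.6
tool_pos: [0.5058, 0.0522, 0.2467]
ee_rot: [-3.141, -0.0, 1.087]
wrist_force: [-0.5, 0.3, -0.1]
width: 0.0374
finger_force: 0.0
time: 11.1
tool_pos: [0.5058, 0.0522, 0.2466]
ee_rot: [-3.141, -0.0, 1.654]
wrist_force: [0.2, -0.1, -0.8]
width: 0.0426
finger_force: 0.0
shift mm [237.   56.1  46.6] turn [-0.  -0.  -0.2] t 11.1 pos [0.5058 0.0522 0.2466] w 0.04264971874596807 F [ 0.2 -0.1 -0.8] 0.0
```

```bash
python3 -m crank '[[0.4,[0.02,0.005,0],[0,0,0]],[0.4,[0.04,0.01,0],[0,0,0]],[0.4,[0.045,0.011,0],[0,0,0]],[0.4,[0.045,0.011,0],[0,0,0]],[0.4,[0.04,0.01,0],[0,0,0]],[0.4,[0.035,0.007,0],[0,0,0]],[0.4,[0.012,0.002,0.03],[0,0,0]],[0.4,[0,0,0.015],[0,0,0]]]' >/dev/null; python3 -m crank '[[0.4,[0,0,0],[0,0,0]],[0.4,[0,0,0],[0,0,0]]]' >/dev/null; python3 go.py 0.542 0.293 0.111 95
python3 - <<'E'
from h import *
from bench import vision
s=vision.snapshot("top"); w=vision.snapshot("wrist"); c=vision.snapshot("scene")
cv2.imwrite("pics/s4.png",cv2.resize(np.hstack([s["color"],w["color"]])[:,:,::-1],(800,300)))
for n,s in(("top",s),("scene",c)):
    P=cloud(s); z=P[...,2]; p=P.reshape(-1,3); d=np.hypot(p[:,0]-.485,p[:,1]-.0885)
    for nm,sel in dict(medrim=(abs(p[:,2]-.0715)<.004)&(d<.055),hand=(p[:,2]>.142)&(p[:,2]<.17)&(d<.056),large=(abs(p[:,2]-.082)<.004)&(d>.056)&(d<.075),lhand=(p[:,2]>.142)&(p[:,2]<.17)&(d>.056)&(d<.075)).items():
        q=p[sel]
        if len(q)>20: print(n,nm,len(q),circ(q[:,:2]).round(4) if "rim" in nm or nm=="large" else q.mean(0).round(4),np.percentile(q[:,2],95).round(4))
E
```

```text
shift mm [ 1.1  0.3 90.7] turn [-0.   0.  -0.4] t 12.1 pos [0.5418 0.2919 0.2017] w 0.05656797012008212 F [ 0.4 -0.5  0.2] 0.0
top medrim 380 [0.4847 0.0886 0.0429] 0.0737
top hand 65 [0.5058 0.051  0.1551] 0.1579
top large 553 [0.4851 0.0886 0.0638] 0.0836
top lhand 63 [0.5481 0.0991 0.1504] 0.153
scene medrim 288 [0.484  0.088  0.0428] 0.0731
scene hand 93 [0.5069 0.0509 0.1525] 0.1576
scene large 544 [0.4844 0.0886 0.0638] 0.0831
scene lhand 75 [0.5484 0.0988 0.1496] 0.153
```

View pics/s4.png

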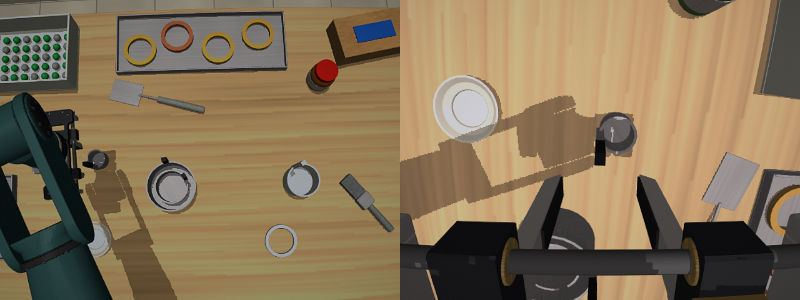

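The medium cup sits centred in the large one within 1 mm, its rim about 5 mm higher as it should be. The large cup has not moved. The small cup's handle, at (600,155) in the montage, is midway between the fingers.

```bash
python3 -m crank '[[0.4,[0.001,0,0.03],[0,0,0]],[0.4,[0,0,0.03],[0,0,0]],[0.4,[0,0,0.03],[0,0,0]],[0.4,[0,0,0],[0,0,0]],[1,[0,0,0],[0,0,0]],[1,[0,0,0],[0,0,0]],[1,[0,0,0],[0,0,0]],[1,[0,0,0],[0,0,0]]]' >/dev/null;  python3 -m crank '[[1,[0,0,0],[0,0,0]],[1,[0,0,0],[0,0,0]],[1,[0,0,0],[0,0,0]],[1,[0,0,0],[0,0,0]],[1,[0,0,0],[0,0,0]]]'; python3 go.py 0.542 0.293 0.111 95
```

```text
time: 13.55
tool_pos: [0.542, 0.2941, 0.1121]
ee_rot: [3.141, -0.0, 1.654]
wrist_force: [-1.1, 1.0, 2.5]
width: 0.0096
finger_force: 30.0
shift mm [-1.1 -0.1  1.1] turn [ 0.  -0.  -0.2] t 13.55 pos [0.542  0.2941 0.1121] w 0.009637474281627187 F [-1.1  1.   2.5] 30.000102818012238
```

```bash
python3 -m crank '[[1,[0,0,-0.01],[0,0,0]],[1,[0,0,-0.025],[0,0,0]],[1,[0,0,-0.03],[0,0,0]],[1,[0,0,-0.03],[0,0,0]],[1,[0,0,-0.03],[0,0,0]],[1,[0,0,-0.03],[0,0,0]],[1,[0,0,-0.025],[0,0,0]],[1,[0,0,0],[0,0,0]]]'; python3 go.py 0.4605 0.0865 0.29 94.8
```

```text
time: 14.35
tool_pos: [0.543, 0.2946, 0.2969]
ee_rot: [3.133, -0.003, 1.654]
wrist_force: [-0.2, 0.4, -0.6]
width: 0.0095
finger_force: 30.0
shift mm [-200.5  -99.6    5.5] turn [ 0.5 -0.2 -0. ] t 14.35 pos [0.543  0.2946 0.2969] w 0.009467852760713467 F [-0.2  0.4 -0.6] 29.99974876642227
```

```bash
python3 -m crank '[[1,[-0.012,-0.006,0],[0,0,0]],[1,[-0.025,-0.013,0],[0,0,0]],[1,[-0.032,-0.016,0],[0,0,0]],[1,[-0.036,-0.017,0],[0,0,0]],[1,[-0.036,-0.017,0],[0,0,0]],[1,[-0.03,-0.015,0],[0,0,0]],[1,[-0.02,-0.01,0],[0,0,0]],[1,[-0.01,-0.005,0],[0,0,0]]]' >/dev/null; python3 -m crank '[[1,[0,0,0],[0,0,0]],[1,[0,0,0],[0,0,0]],[1,[0,0,0],[0,0,0]]]' >/dev/null; python3 go.py 0.4605 0.0865 0.121 94.8
python3 - <<'E'
from bench import vision; import cv2,numpy as np
s=vision.snapshot("scene"); t=vision.snapshot("wrist")
cv2.imwrite("pics/s5.png",cv2.resize(np.hstack([s["color"],t["color"]])[:,:,::-1],(800,300)))
E
```

```text
shift mm [1.000e-01 7.000e-01 1.701e+02] turn [-0.1 -0.   0. ] t 15.45 pos [0.46   0.0863 0.2911] w 0.00969354608332811 F [-0.1 -0.1 -1.5] 29.999547600746155
```

View pics/s5.png

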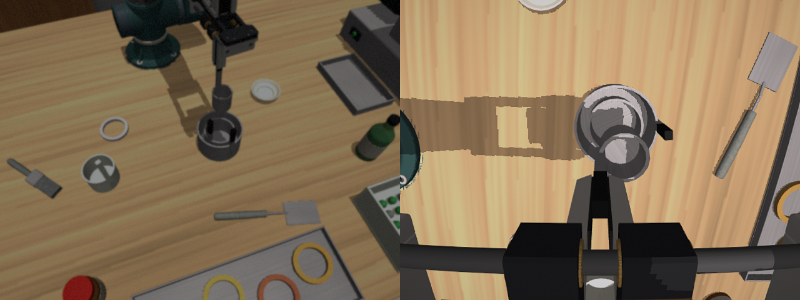

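The small cup hangs upright over the nest, at (222,97) left and (622,157) right of the montage, and is well lined up. I'll lower it.

```bash
python3 -m crank '[[1,[0,0.001,0.02],[0,0,0]],[1,[0,0,0.03],[0,0,0]],[1,[0,0,0.03],[0,0,0]],[1,[0,0,0.03],[0,0,0]],[1,[0,0,0.025],[0,0,0]],[1,[0,0,0.015],[0,0,0]],[1,[0,0,0.005],[0,0,0]],[1,[0,0,0],[0,0,0]]]' | egrep 'pos|wrist'; python3 -m crank '[[1,[0,0,0.005],[0,0,0]],[1,[0,0,0],[0,0,0]],[1,[0,0,0],[0,0,0]]]' | egrep 'pos|wrist';  python3 go.py 0.4605 0.0865 0.121 94.8
```

```text
tool_pos: [0.4606, 0.086, 0.1361]
wrist_force: [-0.2, -0.5, -1.6]
tool_pos: [0.4614, 0.0857, 0.1325]
wrist_force: [1.0, -1.3, -1.5]
shift mm [ 0.9 -0.8 11.5] turn [ 0.1 -0.  -0. ] t 16.65 pos [0.4614 0.0857 0.1325] w 0.009930959830245296 F [ 1.  -1.3 -1.5] 29.999491274356842
```

```bash
python3 -m crank '[[1,[0,0,0.004],[0,0,0]],[1,[0,0,0.002],[0,0,0]],[1,[0,0,0],[0,0,0]],[1,[0,0,0],[0,0,0]]]' | egrep 'pos|wrist'; python3 -m crank '[[1,[0,0,0.002],[0,0,0]],[1,[0,0,0],[0,0,0]]]'| egrep 'pos|wrist'; python3 -m crank '[[1,[0,0,0.002],[0,0,0]],[1,[0,0,0],[0,0,0]]]'| egrep 'pos|wrist'
```

```text
tool_pos: [0.4608, 0.0856, 0.1257]
wrist_force: [0.1, -0.1, -1.8]
tool_pos: [0.4607, 0.0856, 0.1235]
wrist_force: [-0.0, 0.3, -1.3]
tool_pos: [0.4612, 0.0856, 0.1221]
wrist_force: [-0.1, -0.0, -0.4]
```

```bash
python3 -m crank '[[1,[0,0,0.002],[0,0,0]],[1,[0,0,0],[0,0,0]]]'| egrep 'pos|wrist'
```

```text
tool_pos: [0.4613, 0.0856, 0.122]
wrist_force: [-3.2, 0.3, 8.3]
```

The small cup is on the floor of the medium one. I'll release, rise, back off and check.

```bash
python3 -m crank '[[0.6,[0,0,0],[0,0,0]],[0.6,[0,0,0],[0,0,0]],[0.6,[0,0,0],[0,0,0]],[0.6,[0,0,0],[0,0,0]],[0.6,[0,0,0],[0,0,0]]]'; python3 -m crank '[[0.6,[0,0,-0.02],[0,0,0]],[0.6,[0,0,-0.04],[0,0,0]],[0.6,[0,0,-0.04],[0,0,0]],[0.6,[0,0,-0.03],[0,0,0]],[0.6,[0.04,0,0],[0,0,0]],[0.6,[0.04,0,0],[0,0,0]],[0.6,[0.04,0,0],[0,0,0]],[0.6,[0.04,0,0],[0,0,0]]]' ; python3 -m crank '[[0.6,[0.04,0,0],[0,0,0]],[0.6,[0.04,0,0],[0,0,0]],[0.6,[0.04,0,0],[0,0,0]],[0.6,[0,0,0],[0,0,0]]]' >/dev/null
python3 - <<'E'
from h import *
from bench import vision
s=vision.snapshot("top"); c=vision.snapshot("scene")
cv2.imwrite("pics/s6.png",cv2.resize(np.hstack([s["color"],c["color"]])[:,:,::-1],(800,300)))
for n,s in(("top",s),("scene",c)):
    p=cloud(s).reshape(-1,3); d=np.hypot(p[:,0]-.485,p[:,1]-.0885)
    for nm,sel in dict(smallrim=(abs(p[:,2]-.063)<.005)&(d<.03),medrim=(abs(p[:,2]-.0725)<.004)&(d<.055)&(d>.036),large=(abs(p[:,2]-.082)<.004)&(d>.056)&(d<.075),plastic=(abs(p[:,2]-.067)<.004)&(np.hypot(p[:,0]-.492,p[:,1]+.263)<.05),shand=(p[:,2]>.142)&(d<.032),mhand=(p[:,2]>.142)&(d>.035)&(d<.056)).items():
        q=p[sel]
        if len(q)>20: print(n,nm,len(q),q.mean(0).round(4) if "hand" in nm else circ(q[:,:2]).round(4),np.percentile(q[:,2],95).round(4))
E
```

```text
time: 18.15
tool_pos: [0.4608, 0.0856, 0.1195]
ee_rot: [-3.141, -0.0, 1.654]
wrist_force: [-0.4, -0.4, 0.6]
width: 0.0369
finger_force: 0.0
time: 18.95
tool_pos: [0.4473, 0.2464, 0.2498]
ee_rot: [3.141, -0.0, 1.654]
wrist_force: [0.4, 0.6, -0.1]
width: 0.0376
finger_force: 0.0
top smallrim 170 [0.4855 0.0884 0.0239] 0.0643
top medrim 349 [0.4847 0.0886 0.0429] 0.0736
top large 539 [0.485  0.0887 0.0638] 0.0833
top plastic 353 [ 0.492  -0.263   0.0424] 0.0691
top shand 66 [0.4612 0.0864 0.16  ] 0.1632
top mhand 64 [0.5059 0.051  0.1552] 0.1586
scene smallrim 167 [0.485  0.0888 0.0233] 0.0646
scene medrim 231 [0.4837 0.0882 0.043 ] 0.0734
scene large 519 [0.4845 0.0886 0.0638] 0.0834
scene plastic 426 [ 0.4914 -0.2636  0.0428] 0.0679
scene shand 108 [0.4622 0.0857 0.1553] 0.1624
scene mhand 91 [0.5069 0.0508 0.1527] 0.1579
```

View pics/s6.png

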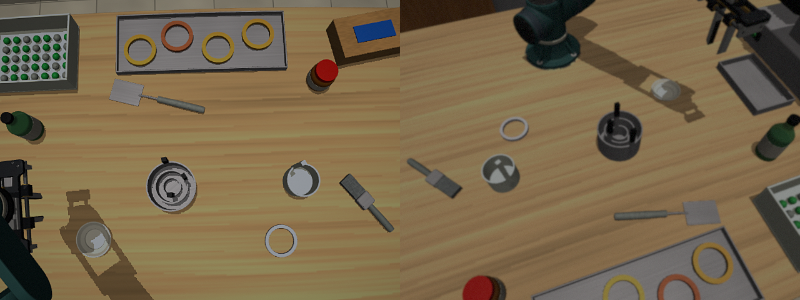

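The three cups are nested and concentric at (172,187) in the top view, with their rims at the right heights. The large and white cups have not moved, and the arm is clear.

```bash
python3 -c "
from bench import robot
print(robot.close_job())"
```

```text
the job is handed in; nothing more can be done
None
```

The three steel cups are nested upright, the small one in the medium and the medium in the large; the large and white cups were not moved, and I handed the job in at about 19 s.

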